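# Seal the mint tub with the sprung press

## Task

Seal the mint tub, the one with the green lid: push the black handle of the press it stands in down until the sprung arm catches and stays back by itself, let go, then push that press's red trigger down so that the arm slaps the lid fully home. Let the press do it, not your hand on the lid, and leave the pink lid standing up, as that tub still waits for its sprinkles.

Things in the scene. Friction and masses are not known exactly. Their poses are not given: they have to be found in the camera images.
- green_handle (a point): Top centre of the black handle plate (32 x 56 x 8 mm) on the tail of the green-lid tub's press. Rests about 159 mm up; pushed straight down against a spring (about 8 N) it clicks past the sear, meets a firm stop at 85 mm and, let go, stays at about 96 mm; once tripped it flies up to 160 to 172 mm. Seen from the pivot, the handle lies 111 mm out on the side away from the tub.
- green_trigger (a point): Top centre of the red round trigger (28 mm across, 75 mm up) of the same press, 95 mm outward from the resting handle on the line from tub through handle. Pushing it straight down 12 mm or more (about 3 N, firm stop near 20 mm, drifting outward 5 mm) frees the cocked arm; it springs back. Keep clear of the handle, which then flies up.
- green_lid: Mint green press-on lid, 82 mm across, 14 mm thick, of the tub in the press, under the raised end of its arm, about 211 mm from the resting handle. Origin at the centre of its underside: 71 mm up while it stands proud, 61 mm when fully home. z up. It is stiff and stays where it is left.
- pink_lid: Pink lid of the same size and heights on the tub in the other, identical press; origin at the centre of its underside, 71 mm up. To be left as it is. The two presses may stand either way round.

How it is judged:
By the outcome, as a careful person would: the job done as asked, in the order asked, and still so for the second after the job is handed in, with the robot touching nothing.
It also fails if it takes over 35 s, if anything falls off the work surface, if the arm or the gripper's body presses on something with over 40 N, if the wrist force passes 120 N, or if a joint passes its speed limit or range.

## Robot

A 7-joint arm with a two-finger parallel gripper is mounted at the origin on the work surface. World frame = base frame: x ahead of the robot, y to its left, z up, the work surface at z = 0. Lengths are in m, angles in degrees, forces in N, time in s.
With the tool pointing down it reaches from about 0.425 to 0.875 m from the base axis. Payload 8.4 kg.
Tool frame: the origin (TCP) lies on the centre line of the jaws, within the pads' length; the fingertips stand 22 mm ahead of it and the grasp point (between the pads) lies 3 mm ahead of it; z points along the fingers, y is the direction in which the jaws open and shut (so a half turn about z gives the same grasp; the last joint's range is limited). The gripper opens to 85 mm and grips with 20 to 120 N. Pads are 22 mm wide; open, the fingers measure 114 mm over their backs; the gripper's body (76 mm by 85 mm) begins 54 mm behind the grasp point. The pads swing forward as they close: fully open they stand 13 mm farther back than shut.
Start: joints at [62.441, 19.091, 2.286, 83.961, -0.768, 76.965, -3.352], TCP at [0.242, -0.603, 0.253] pointing down, gripper open.
Joint ranges: [-147.57, 147.57], [-21.85, 119.76], [-74.77, 79.35], [14.55, 137.4], [-85.83, 265.84], [4.83, 119.75], [-152.11, 152.11]. Speed limits (degrees/s): [127.2, 127.2, 159.86, 159.86, 180, 180, 180].

## Interface

Orientations are given as a 3x3 rotation matrix whose columns are the frame's x, y, z axes.
In Python, from cell import arm, capture, order gives the robot as it stands. The module is installed in compiled form; this text tells all that it offers.
- The arm moves only by the tool move_arm, never from a script. Its argument "plan" is a list of rows, each a list of 7 numbers: the shift along the tool's x, y, z in m, then the turn, a rotation vector about the tool's x, y, z in degrees, then the closure, from -1 (fully open) to 1 (shut). In form: [[x, y, z, wx, wy, wz, jaw], ...]. A call has 1 to 12 rows; each row shifts and turns the commanded pose from where the row before left it, along the tool's axes as they then stand; what a row does not reach is not made up. A row lasts 1/10 s, in which the tool goes at most 50 mm and 8.59 degrees, less where a joint would pass 70% of its speed; a pose out of reach is approached as far as the arm can. A call is refused whole if a number of a shift passes 0.05 or a number of a turn 8.59, either way. A call with a gripper value outside its range is refused whole. The fingers move at their own pace and stop on an object; "force" is the grip in N (left out, the last holds). Time passes only in rows, so rows that do not move let the fingers close. It gives the time, the measured TCP pose, the force and the opening at its end, in the units of the state.
- arm.get_state(): the state, without advancing time (a new reading comes with each control period).
- capture(name): name is "scene" or "top"; returns a dict with "frame" (480x640x3 uint8, blue, green, red), "intrinsics" (3x3 intrinsics, pixels), "R" (3x3) and "t" (3): a world point X has camera coordinates R X + t. Camera axes: x right, y down, z forward; pixel columns grow to the right and rows downward; lengths in m; the calibration is good to about 2 mm. A picture is of the moment at which its call begins. There is no depth.
- order.job_done(): hands the job in, once; it reports no verdict.
The state is a dict: "clock": time; "joint_pos": joint angles; "qd": joint speeds; "effort": joint torques, N m; "ee_pos": TCP position; "tcp_rot": TCP orientation; "contact_force": force on the tool from outside, world axes, zero at the start; "moment": the same for the moment, N m; "grip_width": opening from 0.0 (shut) to 1.0 (fully open).
Only numpy, scipy, OpenCV 4.12 (cv2) and the standard library are available. Lean on these libraries where they do the work, as an engineer would, in place of code of your own. Each camera call takes 0.05 s, during which the arm holds its last target.

## Working session

There is one attempt and no reset: what is moved stays moved. The work goes in short steps, Python scripts to look and compute and a tool call to move; the robot and the scene stay as the last step left them, time stands still between calls to the robot, and variables do not carry over. Pictures are saved under pics/ and viewed, and the job is handed in when it is done.

Besides the shell and the picture viewer there is one more tool, called as a command line: name --pt "numbers of a row" for each row, then --argument value for the rest. move_arm: Moves the arm, as the interface text tells. Its arguments: {"type":"object","properties":{"plan":{"type":"array"},"force":{"type":"number"}},"required":["plan"]}

```bash
mkdir -p pics
python3 - <<'E'
from cell import arm,capture
import cv2,numpy as np,pickle
s=arm.get_state()
for k in ("clock","ee_pos","tcp_rot","contact_force","grip_width"): print(k,np.round(s[k],4))
d={}
for n in("scene","top"):
    c=capture(n);d[n]=c;cv2.imwrite(f"pics/{n}0.png",c["frame"]);print(n,np.round(c["intrinsics"],1).tolist(),np.round(c["R"],3).tolist(),np.round(c["t"],3))
pickle.dump(d,open("c0.pkl","wb"))
E
```

```text
clock 0.0
ee_pos [ 0.242  -0.6028  0.2524]
tcp_rot [[ 9.280e-01  3.726e-01 -7.000e-04]
 [ 3.726e-01 -9.280e-01  1.400e-03]
 [-1.000e-04 -1.600e-03 -1.000e+00]]
contact_force [-0.6307 -0.0676 -0.4735]
grip_width 1.0004
scene [[612.8, 0.0, 320.7], [0.0, 612.8, 244.0], [0.0, 0.0, 1.0]] [[0.502, 0.865, -0.009], [0.721, -0.423, -0.549], [-0.478, 0.269, -0.836]] [-0.264 -0.361  1.486]
top [[599.4, 0.0, 307.6], [0.0, 599.4, 244.5], [0.0, 0.0, 1.0]] [[0.019, -1.0, -0.014], [-0.985, -0.016, -0.171], [0.171, 0.017, -0.985]] [-0.036  0.607  1.054]
```

View pics/scene0.png

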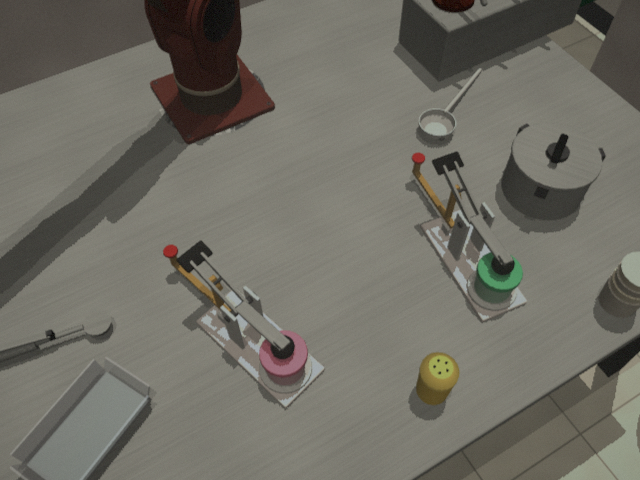

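View pics/top0.png

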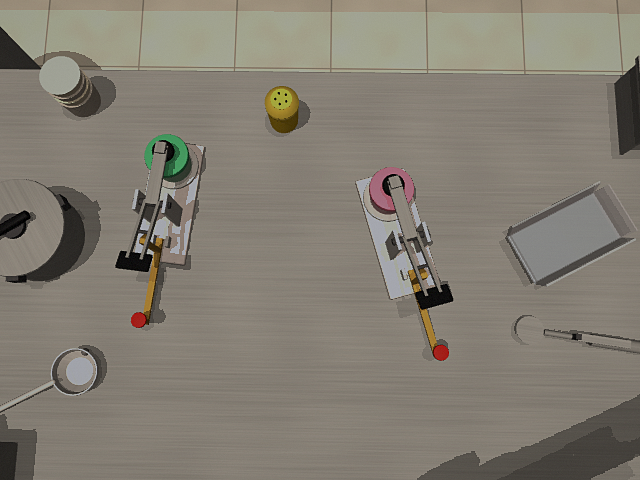

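The green-lid press is on the left in the top view: handle near (135,261), trigger (139,320), lid (167,156). In the scene view those are (448,163), (418,158) and (499,270). Next I triangulate them.

```bash
cat > h.py <<'E'
import numpy as np,cv2
def P(c): return c["intrinsics"]@np.c_[c["R"],c["t"]]
def proj(c,X): x=P(c)@np.r_[X,1]; return x[:2]/x[2]
def tri(a,b,pa,pb):
    X=cv2.triangulatePoints(P(a),P(b),np.float64(pa).reshape(2,1),np.float64(pb).reshape(2,1))[:,0];return X[:3]/X[3]
def atz(c,p,z):
    d=c["R"].T@np.linalg.inv(c["intrinsics"])@np.r_[p,1];o=-c["R"].T@c["t"];return o+d*(z-o[2])/d[2]
E
python3 - <<'E'
from h import *
import pickle
d=pickle.load(open("c0.pkl","rb"));S,T=d["scene"],d["top"]
def px(c,box,f):
    x0,y0,x1,y1=box;i=c["frame"][y0:y1,x0:x1].astype(int);m=f(i[...,0],i[...,1],i[...,2]).astype(np.uint8)
    n,l,st,ce=cv2.connectedComponentsWithStats(m);k=1+np.argmax(st[1:,4]);print(box,st[k],ce[k]+[x0,y0]);return ce[k]+[x0,y0]
red=lambda b,g,r:(r>110)&(g<70)&(b<70)
blk=lambda b,g,r:(r<45)&(g<45)&(b<45)
grn=lambda b,g,r:(g>r+40)&(g>b+15)
pink=lambda b,g,r:(r>g+50)&(b>g+15)
for nm,bs,bt,f,z in(("trig",(405,148,430,172),(125,305,155,335),red,.075),("handle",(428,148,466,178),(112,246,156,275),blk,.159),("lid",(465,240,535,310),(135,125,195,190),grn,.08),("plid",(250,320,320,390),(360,160,425,220),pink,.08)):
    a=px(S,bs,f);b=px(T,bt,f);X=tri(S,T,a,b);print(nm,X.round(4),"z-based",atz(S,a,z).round(4),atz(T,b,z).round(4))
for n,c,b in(("s",S,(400,140,540,320)),("t",T,(100,120,220,340))):
    x0,y0,x1,y1=b;k=590//(y1-y0);cv2.imwrite(f"pics/{n}z0.png",cv2.resize(c["frame"][y0:y1,x0:x1],None,fx=600/(y1-y0)*.99,fy=600/(y1-y0)*.99,interpolation=cv2.INTER_CUBIC))
E
```

```text
(405, 148, 430, 172) [ 7  5 13  9 93] [418.22580645 157.19354839]
(125, 305, 155, 335) [  6   7  15  16 175] [137.84       319.65714286]
trig [0.4633 0.2732 0.071 ] z-based [0.4657 0.2696 0.075 ] [0.4637 0.2731 0.075 ]
(428, 148, 466, 178) [  5   4  30  22 336] [446.89880952 162.26190476]
(112, 246, 156, 275) [  3   0  38  26 576] [133.81423611 260.84027778]
handle [0.5569 0.2611 0.1554] z-based [0.5588 0.2572 0.159 ] [0.5571 0.2613 0.159 ]
(465, 240, 535, 310) [ 13  16  45  34 694] [500.11383285 275.8314121 ]
(135, 125, 195, 190) [  9   9  44  42 831] [169.04572804 153.76293622]
lid [0.7732 0.2368 0.0692] z-based [0.7768 0.2306 0.08  ] [0.7696 0.2341 0.08  ]Traceback (most recent call last):
  File "<stdin>", line 12, in <module>
  File "<stdin>", line 6, in px
    return _wrapfunc(a, 'argmax', axis=axis, out=out, **kwds)
    return bound(*args, **kwds)
ValueError: attempt to get argmax of an empty sequence
```

Run:
```python
from h import *
import pickle
d=pickle.load(open("c0.pkl","rb"));S,T=d["scene"],d["top"]
for n,c,b in(("s",S,(400,140,540,320)),("t",T,(100,120,220,340))):
    x0,y0,x1,y1=b;f=590/(y1-y0);cv2.imwrite(f"pics/{n}z0.png",cv2.resize(c["frame"][y0:y1,x0:x1],None,fx=f,fy=f,interpolation=cv2.INTER_CUBIC))
```

```text
(no output)
```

View pics/sz0.png

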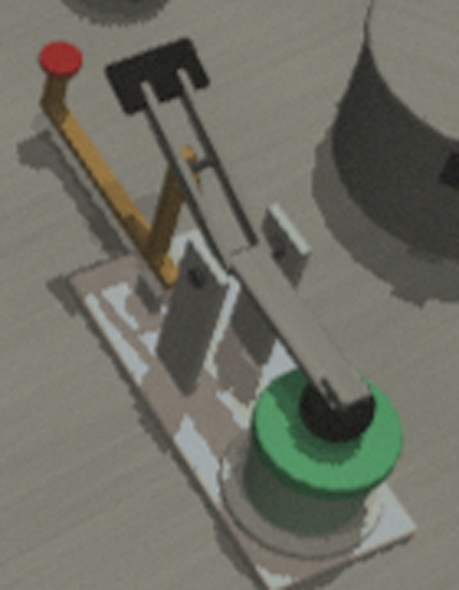

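move_arm --pt "0 0 0 0 0 7.4 1" --pt "0 0 0 0 0 7.4 1" --pt "0 0 0 0 0 7.4 1" --pt "0 0 0 0 0 7.3 1" --pt "0.02 -0.03 0 0 0 0 1" --pt "0.02 -0.04 0 0 0 0 1" --pt "0.02 -0.04 0 0 0 0 1" --pt "0.02 -0.04 0 0 0 0 1" --pt "0.02 -0.04 0 0 0 0 1" --pt "0.02 -0.04 0 0 0 0 1" --force 30

```text
clock: 1.1
ee_pos: [0.3922, -0.3894, 0.2531]
tcp_rot: [[0.991, -0.133, -0.0], [-0.133, -0.991, 0.0], [-0.0, -0.0, -1.0]]
contact_force: [0.2, 0.1, 0.2]
grip_width: -0.002
```

The crop shows the black handle over the sear, with the red trigger outboard of it and clear space around both. The move so far went as commanded.

move_arm --pt "0.007 -0.042 0 0 0 0 1" --pt "0.007 -0.042 0 0 0 0 1" --pt "0.007 -0.042 0 0 0 0 1" --pt "0.007 -0.042 0 0 0 0 1" --pt "0.007 -0.042 0 0 0 0 1" --pt "0.007 -0.042 0 0 0 0 1" --pt "0.007 -0.042 0 0 0 0 1" --pt "0.007 -0.042 0 0 0 0 1" --pt "0.007 -0.042 0 0 0 0 1" --pt "0.007 -0.042 0 0 0 0 1" --pt "0 -0.042 0 0 0 0 1" --pt "0 -0.042 0 0 0 0 1"

```text
clock: 2.3
ee_pos: [0.5278, 0.1007, 0.253]
tcp_rot: [[0.991, -0.133, -0.0], [-0.133, -0.991, 0.0], [-0.0, 0.0, -1.0]]
contact_force: [0.2, -0.6, 0.4]
grip_width: -0.004
```

```bash
python3 -c "
from cell import arm
s=arm.get_state();print(s['clock'],s['joint_pos'],s['ee_pos'])"
```

```text
2.3 [  10.85422068    8.02606383  -28.83230129   98.41946787    3.99614012
   74.60043543 -116.44478061] [0.52779184 0.10069951 0.25303839]
```

move_arm --pt "0.002 -0.04 0 0 0 0 1" --pt "0.002 -0.04 0 0 0 0 1" --pt "0.002 -0.04 0 0 0 0 1" --pt "0.002 -0.04 0.02 0 0 0 1" --pt "0 0 0.03 0 0 0 1" --pt "0 0 0 0 0 0 1"

```text
clock: 2.9
ee_pos: [0.5548, 0.2566, 0.1989]
tcp_rot: [[0.991, -0.13, -0.007], [-0.13, -0.991, -0.002], [-0.007, 0.003, -1.0]]
contact_force: [-0.8, -1.0, -0.5]
grip_width: 0.003
```

```bash
cat > look.py <<'E'
import sys
from h import *
from cell import arm,capture
s=arm.get_state();print(s['clock'],np.round(s['joint_pos'],1),np.round(s['ee_pos'],4),np.round(s['contact_force'],1))
o=[]
for n,b in(("scene",(380,90,560,320)),("top",(80,110,260,340))):
    c=capture(n);x0,y0,x1,y1=b;o.append(cv2.resize(c["frame"][y0:y1,x0:x1],None,fx=2.2,fy=2.2,interpolation=cv2.INTER_CUBIC));np.save(f"{sys.argv[1]}_{n}.npy",c,allow_pickle=True)
cv2.imwrite(f"pics/{sys.argv[1]}.png",np.hstack(o))
E
python3 look.py a1
```

```text
2.9 [  -2.5   20.1  -33.    91.9   11.2   71.8 -135. ] [0.5548 0.2566 0.1989] [-0.8 -1.  -0.5]
```

View pics/a1.png

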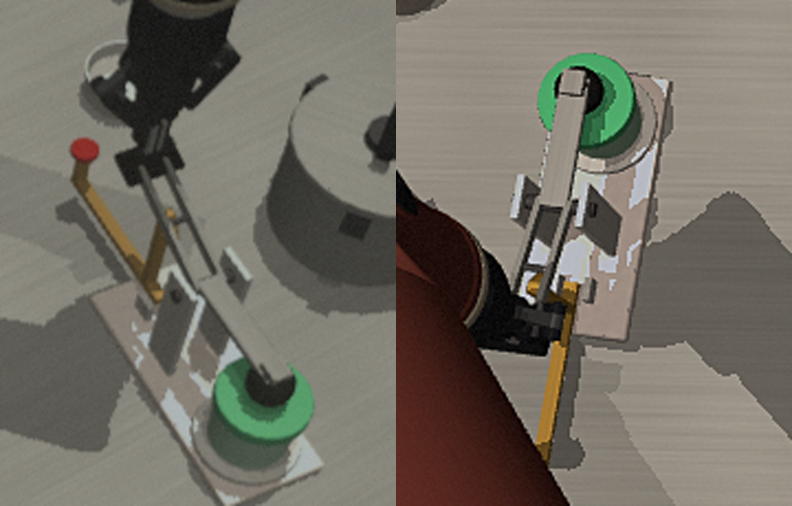

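The closed fingertips sit over the handle plate at crop (150,160). I'll push down now.

move_arm --pt "0.001 -0.003 0.01 0 0 0 1" --pt "0 0 0.01 0 0 0 1" --pt "0 0 0.012 0 0 0 1" --pt "0 0 0.012 0 0 0 1" --pt "0 0 0.012 0 0 0 1" --pt "0 0 0.012 0 0 0 1" --pt "0 0 0.01 0 0 0 1" --pt "0 0 0.006 0 0 0 1" --pt "0 0 0.004 0 0 0 1" --pt "0 0 0 0 0 0 1"

```text
clock: 4.0
ee_pos: [0.5597, 0.2593, 0.1154]
tcp_rot: [[0.991, -0.133, 0.002], [-0.133, -0.991, 0.0], [0.002, -0.001, -1.0]]
contact_force: [2.3, -1.0, 6.5]
grip_width: -0.001
```

move_arm --pt "0 0 0.004 0 0 0 1" --pt "0 0 0.004 0 0 0 1" --pt "0 0 0 0 0 0 1"

```text
clock: 4.3
ee_pos: [0.5606, 0.2594, 0.1106]
tcp_rot: [[0.991, -0.134, 0.005], [-0.134, -0.991, 0.0], [0.005, -0.001, -1.0]]
contact_force: [-4.0, -5.9, 26.5]
grip_width: 0.002
```

The force jumped to 26 N, so the handle is at the firm stop. I'll let go slowly and look.

move_arm --pt "0 0 -0.006 0 0 0 1" --pt "0 0 -0.01 0 0 0 1" --pt "0 0 -0.01 0 0 0 1" --pt "0 0 -0.03 0 0 0 1" --pt "0 0 -0.04 0 0 0 1" --pt "0 0 -0.04 0 0 0 1" --pt "0 0 0 0 0 0 1"

```text
clock: 5.0
ee_pos: [0.5601, 0.261, 0.2492]
tcp_rot: [[0.991, -0.133, 0.007], [-0.133, -0.991, 0.003], [0.007, -0.004, -1.0]]
contact_force: [0.9, 0.3, -0.1]
grip_width: 0.001
```

```bash
python3 look.py a2
```

```text
5.0 [  -2.4   18.4  -33.4   87.9   10.4   76.3 -134.5] [0.5601 0.261  0.2492] [ 0.9  0.3 -0.1]
```

View pics/a2.png

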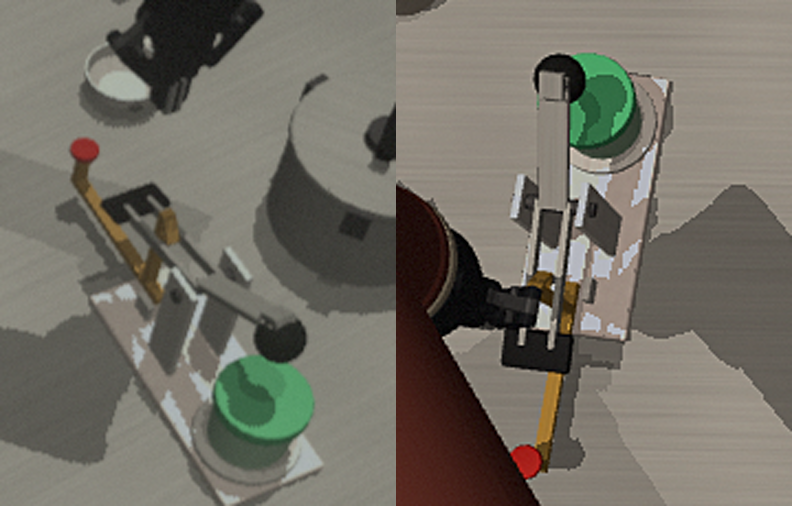

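It is cocked: the handle is down and held at crop (135,205), and the arm end is raised off the lid at (280,338). Now I move over the trigger and down to just above it.

move_arm --pt "-0.033 0 0 0 0 0 1" --pt "-0.033 0 0 0 0 0 1" --pt "-0.033 0.001 0 0 0 0 1" --pt "0 0 0.03 0 0 0 1" --pt "0 0 0.04 0 0 0 1" --pt "0 0 0.035 0 0 0 1" --pt "0 0 0.02 0 0 0 1" --pt "0 0 0 0 0 0 1"

```text
clock: 5.9
ee_pos: [0.4575, 0.2698, 0.1141]
tcp_rot: [[0.991, -0.132, -0.007], [-0.132, -0.991, -0.003], [-0.007, 0.004, -1.0]]
contact_force: [0.6, -1.2, 1.0]
grip_width: -0.001
```

```bash
python3 look.py a3
```

```text
5.9 [  -4.2   16.1  -35.4  107.9   10.6   59.8 -141.5] [0.4575 0.2698 0.1141] [ 0.6 -1.2  1. ]
```

View pics/a3.png

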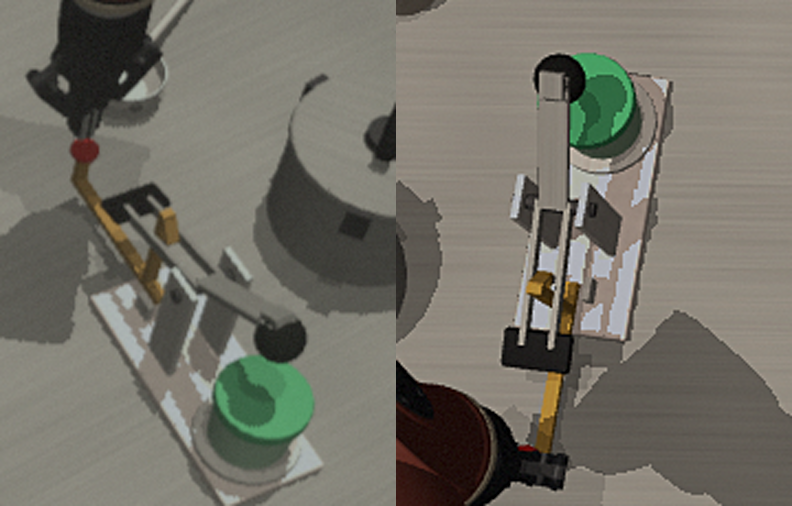

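Run:
```python
from h import *
for n,b in(("scene",(380,90)),("top",(80,110))):
    c=np.load(f"a3_{n}.npy",allow_pickle=True).item()
    for X in((.4575,.2698,.092),(.464,.2725,.075)):
        p=proj(c,X);print(n,X,p.round(1),((p-b)*2.2+[0 if n=="scene" else 396,0]).round())
    x0,y0,x1,y1=(390,120,450,180) if n=="scene" else (110,290,170,350)
    cv2.imwrite(f"pics/a3{n}.png",cv2.resize(c["frame"][y0:y1,x0:x1],None,fx=8,fy=8,interpolation=cv2.INTER_CUBIC))
```

```text
scene (0.4575, 0.2698, 0.092) [417.  149.1] [ 81. 130.]
scene (0.464, 0.2725, 0.075) [418.9 156.1] [ 86. 145.]
top (0.4575, 0.2698, 0.092) [136.6 322.8] [521. 468.]
top (0.464, 0.2725, 0.075) [138.2 319.5] [524. 461.]
```

View pics/a3top.png

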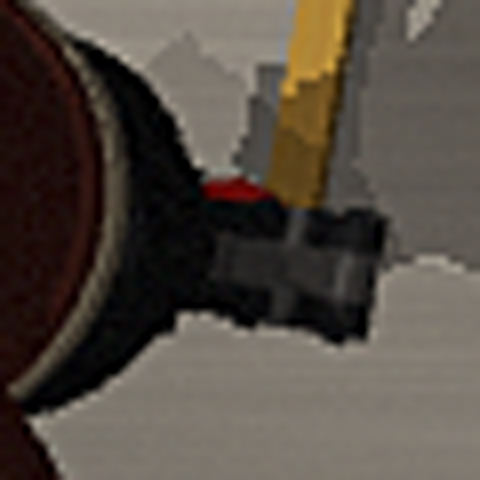

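View pics/a3scene.png

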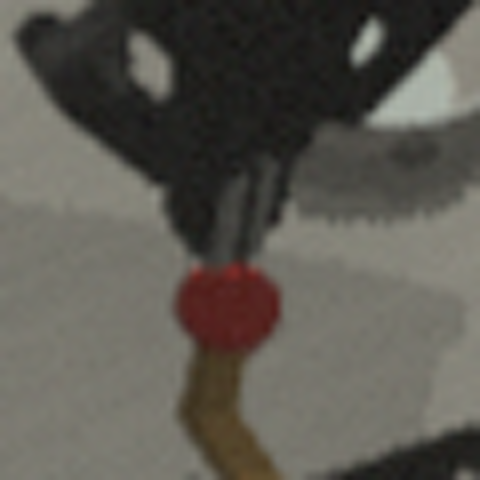

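The tips stand directly above the trigger, about 5 mm outward of its centre. I'll correct that a little and press.

move_arm --pt "0.003 -0.002 0.01 0 0 0 1" --pt "0 0 0.008 0 0 0 1" --pt "0 0 0.006 0 0 0 1" --pt "0 0 0.005 0 0 0 1" --pt "0 0 0.004 0 0 0 1" --pt "0 0 0 0 0 0 1"

```text
clock: 6.6
ee_pos: [0.4633, 0.2732, 0.0849]
tcp_rot: [[0.991, -0.133, -0.0], [-0.133, -0.991, -0.0], [-0.0, 0.0, -1.0]]
contact_force: [-1.3, 0.8, 1.7]
grip_width: -0.001
```

```bash
python3 look.py a4
```

```text
6.6 [  -5.1   18.7  -34.7  108.8   12.6   56.4 -143.1] [0.4633 0.2732 0.0849] [-1.3  0.8  1.7]
```

View pics/a4.png

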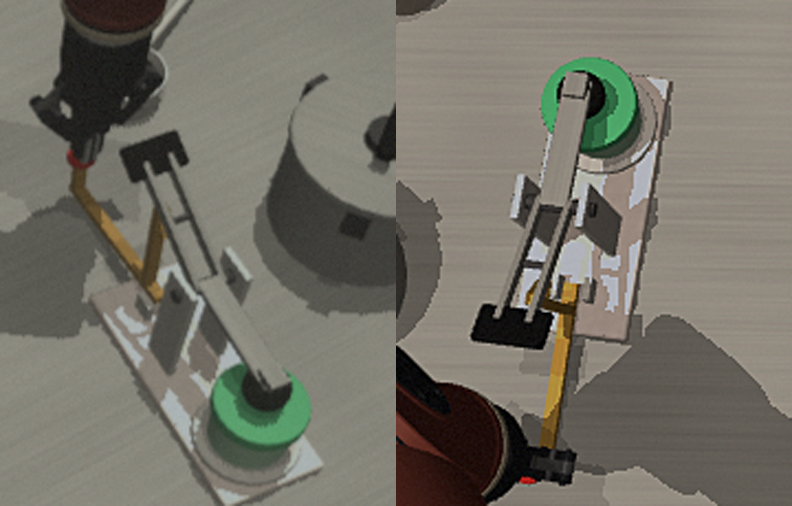

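The arm has fired and the lid looks lower. I'll retreat and measure it.

move_arm --pt "0 0 -0.01 0 0 0 1" --pt "-0.005 0 -0.03 0 0 0 1" --pt "-0.005 0 -0.04 0 0 0 1" --pt "-0.005 0 -0.04 0 0 0 1" --pt "-0.005 0 -0.03 0 0 0 1" --pt "0 0.04 -0.01 0 0 0 1" --pt "0 0.04 0 0 0 0 1" --pt "0 0 0 0 0 0 1" --pt "0 0 0 0 0 0 1"

```text
clock: 7.6
ee_pos: [0.4333, 0.1958, 0.2463]
tcp_rot: [[0.991, -0.135, 0.002], [-0.135, -0.991, -0.0], [0.002, -0.0, -1.0]]
contact_force: [-0.8, 1.1, -0.0]
grip_width: -0.001
```

```bash
python3 look.py a5
python3 - <<'E'
from h import *
import pickle
d=pickle.load(open("c0.pkl","rb"))
e={n:np.load(f"a5_{n}.npy",allow_pickle=True).item() for n in("scene","top")}
grn=lambda i:((i[...,1]>i[...,2]+30)&(i[...,1]>i[...,0]+8)).astype(np.uint8)
for nm,q in(("before",d),("after",e)):
    for n,b in(("scene",(465,235,535,310)),("top",(130,120,200,190))):
        x0,y0,x1,y1=b;i=q[n]["frame"][y0:y1,x0:x1].astype(int)
        _,l,st,ce=cv2.connectedComponentsWithStats(grn(i));k=1+np.argmax(st[1:,4]);print(nm,n,st[k]+[x0,y0,0,0,0])
    
# expected outline of top rim for underside z .071 / .061
for n in("scene","top"):
    for z in(.085,.075):
        t=np.linspace(0,2*np.pi,200);pp=np.array([proj(d[n],(.766+.041*np.cos(a),.2325+.041*np.sin(a),z)) for a in t]);print(n,z,pp.min(0).round(1),pp.max(0).round(1))
def pk(q,n): 
    i=q[n]["frame"]; x0,y0,x1,y1={"scene":(150,230,330,400),"top":(350,160,460,370)}[n];return i[y0:y1,x0:x1].astype(int)
print([float(np.abs(pk(d,n)-pk(e,n)).mean()) for n in d])
E
```

```text
7.6 [   4.3    0.6  -33.8  106.5    0.4   73.  -127.4] [0.4333 0.1958 0.2463] [-0.8  1.1 -0. ]
before scene [478 253  45  38 876]
before top [144 134  45  43 898]
after scene [476 256  45  38 888]
after top [146 136  44  43 903]
scene 0.085 [474.9 250.5] [520.8 289.4]
scene 0.075 [473.8 253.4] [519.3 292.1]
top 0.085 [147.  133.6] [191.3 176.3]
top 0.075 [148.4 135.5] [192.4 177.8]
[5.1723311546840955, 10.40923520923521]
```

View pics/a5.png

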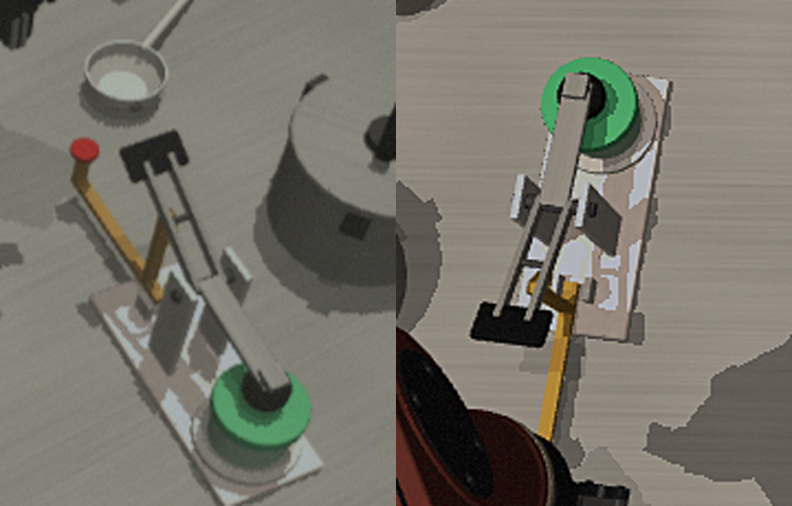

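The lid shift of 3 px (scene) and 2 px (top) matches a 10 mm drop. I'll refine that to sub-pixel and check the pink press.

Run:
```python
from h import *
import pickle
d=pickle.load(open("c0.pkl","rb"))
e={n:np.load(f"a5_{n}.npy",allow_pickle=True).item() for n in("scene","top")}
def edge(fr,g):  # sub-pixel soft mask
    f=fr.astype(np.float32);return np.clip((f[...,1]-f[...,2]-10)/40,0,1)
for n,b in(("scene",(465,240,535,315)),("top",(135,122,200,190))):
    x0,y0,x1,y1=b;A=edge(d[n]["frame"],0)[y0:y1,x0:x1];B=edge(e[n]["frame"],0)[y0:y1,x0:x1]
    W=np.eye(2,3,dtype=np.float32);cc,W=cv2.findTransformECC(A,B,W,cv2.MOTION_TRANSLATION,(3,200,1e-6),None,3)
    c=d[n];print(n,cc,W[:,2],"expected 10mm:",proj(c,(.766,.2325,.075))-proj(c,(.766,.2325,.085)))
    x0,y0,x1,y1={"scene":(240,320,330,400),"top":(350,160,430,230)}[n]
    g=lambda q:np.clip((q[n]["frame"][y0:y1,x0:x1,2].astype(np.float32)-q[n]["frame"][y0:y1,x0:x1,1]-10)/40,0,1)
    cc,W=cv2.findTransformECC(g(d),g(e),np.eye(2,3,dtype=np.float32),cv2.MOTION_TRANSLATION,(3,200,1e-6),None,3);print("pink shift",cc,W[:,2])
cv2.imwrite("pics/s5.png",e["scene"]["frame"])
```

```text
scene 0.9959947591280672 [-1.4304789  2.536359 ] expected 10mm: [-1.27461776  2.81325886]
pink shift 0.999684508218902 [-0.00904058 -0.00653196]
top 0.9926178685259786 [1.1942185 2.0487745] expected 10mm: [1.29872065 1.7132246 ]
pink shift 0.9997480241086072 [-0.02159039  0.00511438]
```

View pics/s5.png

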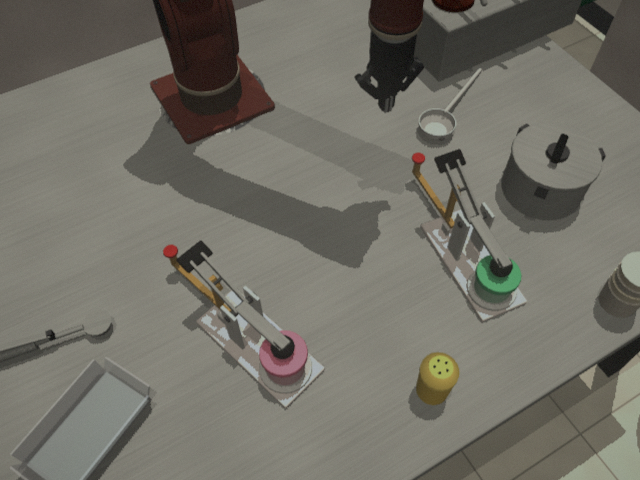

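The drop measures about 9 to 10 mm, so the lid is fully home. The pink lid has not moved (under 0.03 px), and the robot is clear at (385,95). I'm handing the job in.

```bash
python3 -c "
from cell import order
print(order.job_done())"
```

```text
the job is handed in; nothing more can be done
None
```

The mint tub is sealed by its press, and the job was handed in at about 7.7 s.

- **Cocking:** I pushed the black handle down with closed fingers until it met the firm stop, at about 26 N. I then let go, and the picture showed the handle held down by itself with the arm raised.
- **Sealing:** I pushed the red trigger down, the arm fired, and the robot then moved clear of everything.
- **Green lid:** its image shift fits a drop of 9 to 10 mm. The two views differ from the 10 mm prediction by about 0.3 px, which is about 1 to 2 mm. The last picture shows it level with the arm resting on it.
- **Pink lid:** it did not move (under 0.03 px in both views).

The fingertip reading at the handle stop was about 89 mm rather than the stated 85 mm. That made no difference, as the arm latched. No other check failed.

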